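# Open the clamp and tip the fittings tray into the corner by the blue dish

## Robot

A 6-joint arm with a two-finger parallel gripper is mounted at the origin on the work surface. World frame = base frame: x ahead of the robot, y to its left, z up, the work surface at z = 0. Lengths are in mm, angles in rad, forces in N, time in s.
With the tool pointing down it reaches from about 300 to 875 mm from the base axis. Payload 4.2 kg.
Tool frame: the origin (TCP) lies at the very end of the fingers, on their centre line; the grasp point (between the pads) lies 19 mm behind it; z points along the fingers, y is the line along which they close (so a half turn about z gives the same grasp; the last joint's range is limited). The gripper opens to 85 mm and grips with 20 to 120 N. Pads are 22 mm wide; open, the fingers measure 114 mm over their backs; the gripper's body (76 mm by 85 mm) begins 54 mm behind the grasp point. The pads swing forward as they close: fully open they stand 13 mm farther back than shut.
Start: joints at [1.185, 0.32, 1.565, -0, 1.257, -0.02], TCP at [205.678, 536.971, 231.338] pointing down, gripper open.
Joint ranges: [-3.11, 3.11], [-0.84, 2.01], [0.21, 2.61], [-1.34, 4.49], [0.05, 2.63], [-2.56, 2.56]. Speed limits (rad/s): [2.57, 2.57, 3.14, 3.14, 3.14, 3.14].

## Interface

Orientations are given as a rotation vector (axis times angle).
In Python, from bench import ctrl, viewer gives the robot as it stands.
- The arm moves only by the tool arm_command, never from a script. Its arguments are lists of equal length, an entry for each row: "xyz": the shift along the tool's x, y, z each as a share of 5 cm, from -1 to 1, a list of three; "yaw": the turn about the tool's z as a share of 30 degrees, from -1 to 1. In form: {"xyz": [[dx, dy, dz], ...], "yaw": [yaw, ...]}. A call has 1 to 12 rows; each row shifts and turns the commanded pose from where the row before left it, along the tool's axes as they then stand; what a row does not reach is not made up. A row lasts 1/10 s, in which the tool goes at most 50 mm and 8.59 degrees, less where a joint would pass 70% of its speed; a pose out of reach is approached as far as the arm can. A call with a number of a shift or a turn outside -1 to 1 is refused whole. A call with a gripper value outside its range is refused whole. "fingers" is the closure, from 0 (fully open) to 1 (shut), set as the call begins (left out, the last holds). The fingers move at their own pace and stop on an object; "squeeze" is the grip in N (left out, the last holds). Time passes only in rows, so rows that do not move let the fingers close. It gives the time, the measured TCP pose, the force, the opening and the grip force at its end, in the units of the state.
- ctrl.get_obs(): the state, without advancing time (a new reading comes with each control period).
- viewer.grab_frame(name): name is "scene" or "top" or "wrist"; returns the picture (400x640x3 uint8, red, green, blue); there is no depth.
- viewer.camera_model(name): a dict with "K" (3x3 intrinsics, pixels), "k1" (the pictures are not rectified: a ray, as slopes to the right and down, at radius r is drawn at 1 + k1 r^2 times it, then the intrinsics apply), "R" (3x3) and "t" (3): a world point X has camera coordinates R X + t. Camera axes: x right, y down, z forward; pixel columns grow to the right and rows downward; lengths in mm; the calibration is good to about 2 mm. A picture is of the moment at which its call begins: read the wrist's pose just before it. camera_model takes no time and is no camera call; for the wrist camera it gives the pose at the moment of the call.
- ctrl.hand_in(): hands the job in; it is judged then, once.
The state is a dict: "time_s": time; "joints": joint angles; "dq": joint speeds; "joint_torque": joint torques, N m; "eef_pos": TCP position; "eef_rot": TCP orientation; "contact_force": force on the tool from outside, world axes, zero at the start; "ft_torque": the same for the moment, N m; "gripper_width": finger opening in mm; "finger_force": force on a finger pad.
Only numpy, scipy, OpenCV 4.12 (cv2) and the standard library are available. Lean on these libraries where they do the work, as an engineer would, in place of code of your own. Each camera call takes 0.05 s, during which the arm holds its last target. There are 200 camera calls.

## Task

On the lab bench a small blue tray of loose reactor fittings is held in its nest by a toggle clamp. Throw the clamp's red handle right back until the clamp lies open, then take the tray by the upright black tab farther from the blue dish and raise that side to about 30 degrees, until all four fittings have slid together into the corner next to the blue dish. Finish while still holding the tray tilted like that: do not put it down or let go, keep every fitting in the tray, leave the clamp open and leave the dishes, jar, glassware and wrench where they are.

Things in the scene. Friction and masses are not known exactly. Their poses are not given: they have to be found in the camera images.
- nest: Fixed aluminium plate, 12 mm thick, a 190 mm square turned by 45 degrees. Origin at its centre on the bench surface; z up, y along the tray's diagonal through the two tabs, x from the centre to the toggle clamp. Stops 5 mm high, 4 mm clear of the tray, stand round the tray's +y and -y corners.
- clamp (a joint): Toggle clamp at the nest's +x corner, rad. 0: clamped, red handle upright, steel arm level with its foot on the tray's rim. Grows as the handle is pushed towards the nest's +x (away from the tray), to 1.57: handle level, arm upright, tray free. Over centre at about 0.8: its weight carries it to the nearer end, so once past it falls open by itself; 1 to 3 N at the handle suffice.
- clamp_hinge (a point): Point on the clamp's hinge axis (the axis is parallel to the nest's y), 143 mm from the nest's centre along its x and 66 mm above the bench.
- clamp_grip (a point): Point in the middle of the clamp's red handle (a round bar 18 mm thick), 65 mm from the hinge; the handle ends 94 mm from the hinge. It swings with the clamp.
- tray: Loose blue tray, 0.3 kg, 160 mm square, 45 mm high, walls and floor 4 mm, floor grey and slick. Origin under its centre; axes parallel to the nest's at the start; its corners lie on its x and y axes, 113 mm out. An upright black tab on the +y and -y corners: 10 mm thick along x, 34 mm long along y, top 97 mm above the underside. Raised by one tab, it rocks on the opposite bottom corner.
- tab_pos (a point): Place to grip the tab at the tray's +y corner: in the tray frame 105 mm along y, 78 mm above its underside, 19 mm below the tab's top, in the middle of its thickness.
- tab_neg (a point): The same at the tray's -y corner.
- corner_pos (a point): Inner corner of the tray's floor at its +y corner (on the floor surface, where the walls meet). The fittings start to slide at some 10 degrees of tilt and run along the walls into the corner by 20 to 30 degrees.
- corner_neg (a point): Inner corner of the tray's floor at its -y corner.
- fitting1: Loose steel hexagonal cap nut, 21 mm across its points, 13 mm high, about 30 g, lying on the tray's floor near the middle. Origin at the centre of its underside.
- fitting2: Loose brass round plug, 20 mm in diameter, 12 mm high, about 30 g, lying on the tray's floor near the middle. Origin at the centre of its underside.
- fitting3: Loose steel hexagonal cap nut, 21 mm across its points, 13 mm high, about 30 g, lying on the tray's floor near the middle. Origin at the centre of its underside.
- fitting4: Loose brass round plug, 20 mm in diameter, 12 mm high, about 30 g, lying on the tray's floor near the middle. Origin at the centre of its underside.
- dish_blue: Small blue dish, 68 mm across, 22 mm high, standing on the bench beyond one of the two tabbed corners of the tray, about 195 mm from the nest's centre along its y or -y. It marks the corner to gather in. Origin at the centre of its underside. Leave it alone.
- dish_orange: Orange dish of the same size beyond the opposite corner. Leave it alone.
- bottle: Silver jar with a blue cap, 70 mm across, 150 mm high, on the left of the bench. Leave it alone.
- flask: Glass conical flask, 76 mm across, 112 mm high, on the right of the bench. Leave it alone.
- beaker: Glass beaker, 64 mm across, 85 mm high, on the left of the bench. Leave it alone.
- wrench: Steel wrench, 170 mm long, lying on the right of the bench. Leave it alone.

How it is judged:
By the outcome, as a careful person would: the job done as asked, in the order asked, and still so for the second after the job is handed in, while the arm keeps its last pose, push and grip.
It also fails if it takes over 51 s, if anything falls off the work surface, if the arm or the gripper's body presses on something with over 40 N, if the wrist force passes 120 N, or if a joint passes its speed limit or range.

## Working session

There is one attempt and no reset: what is moved stays moved. The work goes in short steps, Python scripts to look and compute and a tool call to move; the robot and the scene stay as the last step left them, time stands still between calls to the robot, and variables do not carry over. Pictures are saved under pics/ and viewed, at most 10 in all, crops included, and the job is handed in when it is done.

Besides the shell and the picture viewer there is one more tool, called after "Request:" as name(argument=value, ...), one argument or row to a line, values as JSON. arm_command: Moves the arm, as the interface text tells. Its arguments: {"type":"object","properties":{"xyz":{"type":"array"},"yaw":{"type":"array"},"fingers":{"type":"number"},"squeeze":{"type":"number"}},"required":["xyz","yaw"]}

```bash
mkdir -p pics
cat > h.py <<'E'
import numpy as np, cv2
from bench import ctrl, viewer
from scipy.spatial.transform import Rotation as Rn
def ray(name,u,v,m=None):
    m=m or viewer.camera_model(name);K=np.array(m["K"]);R=np.array(m["R"]);t=np.array(m["t"])
    d=np.array([(u-K[0,2])/K[0,0],(v-K[1,2])/K[1,1]]);s=d.copy()
    for _ in range(20): s=d/(1+m["k1"]*(s@s))
    return -R.T@t, R.T@np.array([*s,1])
def at(name,u,v,z,m=None):
    c,d=ray(name,u,v,m); return c+d*(z-c[2])/d[2]
def proj(name,X,m=None):
    m=m or viewer.camera_model(name);K=np.array(m["K"]);p=np.array(m["R"])@X+np.array(m["t"])
    s=p[:2]/p[2]; s=s*(1+m["k1"]*(s@s)); return K[:2,:2]@s+K[:2,2]
def save(name,f,crop=None,k=1):
    im=viewer.grab_frame(name)[:,:,::-1]
    if crop: a,b,c,d=crop; im=im[b:d,a:c]
    cv2.imwrite('pics/'+f,cv2.resize(im,None,fx=k,fy=k,interpolation=cv2.INTER_CUBIC))
E
python3 - <<'E'
from h import *
save('top','top1.png',k=1.25); save('scene','sc1.png',k=1.25)
print(ctrl.get_obs())
E
```

```text
{'time_s': 0.1, 'joints': array([ 1.18498581e+00,  3.20250815e-01,  1.56555155e+00, -7.72963560e-06,
        1.25738770e+00, -2.00209372e-02]), 'dq': array([ 0.00129687, -0.00219503, -0.00338005,  0.00013006,  0.00075041,
       -0.00016958]), 'joint_torque': array([-7.04428730e-04, -4.16408229e+01, -2.34705520e+01, -9.66290872e-05,
        4.84351855e-03,  1.00809294e-05]), 'eef_pos': array([205.52517166, 536.56649611, 230.55533158]), 'eef_rot': array([-5.71321833e-01, -3.08888529e+00,  2.45981822e-03]), 'contact_force': array([-0.05715222, -0.79707785, -0.1798201 ]), 'ft_torque': array([ 0.07175459,  0.02356124, -0.0253623 ]), 'finger_force': 0.0, 'gripper_width': 85.51605505227614}
```

View pics/top1.png

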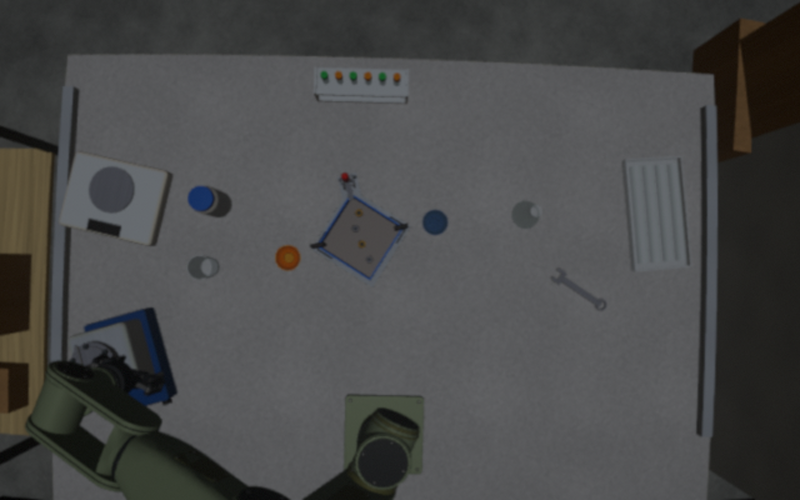

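View pics/sc1.png

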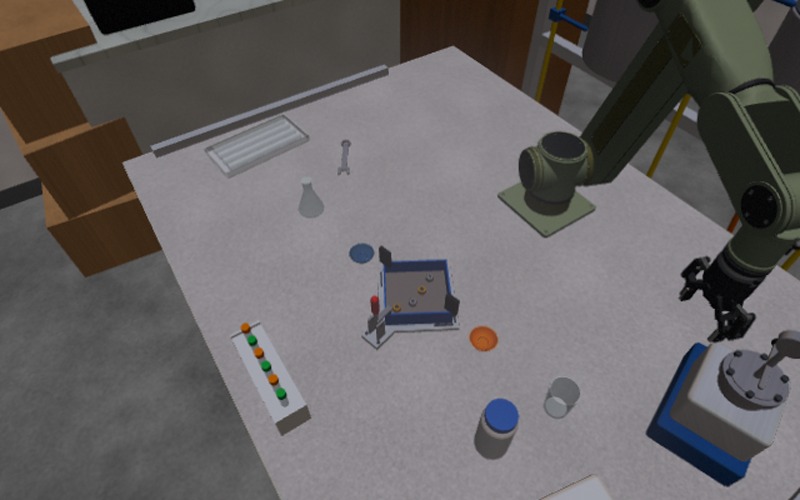

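The top view (800-wide) shows the tray centred near (360,237), clamp handle at (346,178), blue dish at (435,222), orange dish at (288,257), and tabs at (319,245) and (400,227). The tab to grip is the left one, by the orange dish.

Run:
```python
from h import *
s=1.25
for n,u,v,z in [('blue',435,222,15),('orange',288,257,15),('tabL',319,245,109),('tabR',400,227,109),('red',345,176,150),('traynear',370,279,57),('trayfar',352,195,57)]:
    print(n,at('top',u/s,v/s,z).round(1))
save('top','top2.png',(220,120,370,240),5)
```

```text
blue [ 559.  -121.2   15. ]
orange [457.9 259.1  15. ]
tabL [488.9 167.5 109. ]
tabR [537.8 -28.2 109. ]
red [652.7 105.9 150. ]
traynear [407.7  43.1  57. ]
trayfar [618.9  94.3  57. ]
```

View pics/top2.png

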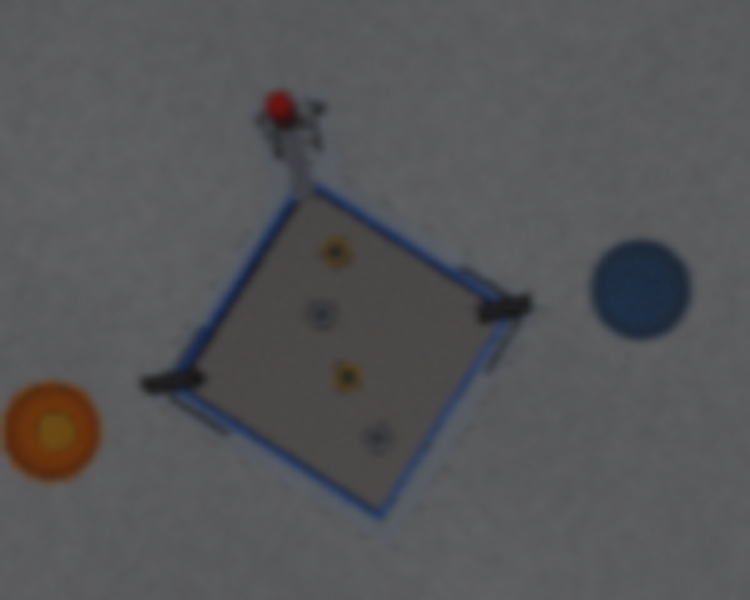

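```bash
cat >> h.py <<'E'
C=np.array([512,69,0.]); A=np.radians(14.5)
def N(x,y,z): return C+np.array([np.cos(A)*x-np.sin(A)*y, np.sin(A)*x+np.cos(A)*y, z])
def go(target, yawto=None):
    o=ctrl.get_obs(); R=Rn.from_rotvec(o['eef_rot']); y=0
    if yawto is not None:
        ty=R.as_matrix()[:,1]; y=(np.arctan2(ty[1],ty[0])-yawto+np.pi/2)%np.pi-np.pi/2   # tool z down
        R=R*Rn.from_rotvec([0,0,y])
    print('t',o['time_s'],'pos',o['eef_pos'].round(1),'yaw units',round(y/np.radians(30),3),'j6',o['joints'][5].round(2),'xyz units',(R.inv().apply(target-o['eef_pos'])/50).round(3),'tool x,y,z',R.as_matrix().T.round(3).tolist())
E
python3 - <<'E'
from h import *
go(N(100,0,200),A); go(N(100,0,200))
E
```

```text
t 0.15 pos [205.5 536.6 230.7] yaw units 1.818 j6 -0.02 xyz units [-10.589   5.593   0.621] tool x,y,z [[-0.25, 0.968, -0.001], [0.968, 0.25, -0.001], [-0.001, -0.001, -1.0]]
t 0.15 pos [205.5 536.6 230.7] yaw units 0.0 j6 -0.02 xyz units [-10.698  -5.38    0.621] tool x,y,z [[-0.934, 0.358, 0.0], [0.358, 0.934, -0.001], [-0.001, -0.001, -1.0]]
```

Request:
arm_command(
  xyz=[
    [0,0,0],
    [0,0,0],
    [0,0,0],
    [0,0,0],
    [0,0,0],
    [0,0,0],
    [0,0,0],
  ],
  yaw=[0.26,0.26,0.26,0.26,0.26,0.26,0.26],
  fingers=1,
  squeeze=25,
)

```text
time_s: 0.85
eef_pos: [205.6, 536.8, 230.9]
eef_rot: [1.931, 2.477, -0.001]
contact_force: [-0.3, 0.7, -0.6]
gripper_width: -0.1
finger_force: 0.0
```

Request:
arm_command(
  xyz=[
    [-0.9,0.47,0],
    [-0.9,0.47,0],
    [-0.9,0.47,0],
    [-0.9,0.47,0],
    [-0.9,0.47,0],
    [-0.9,0.47,0],
    [-0.9,0.47,0],
    [-0.9,0.47,0],
    [-0.9,0.47,0],
    [-0.9,0.47,0],
    [-0.9,0.47,0],
    [-0.6,0.4,0],
  ],
  yaw=[0,0,0,0,0,0,0,0,0,0,0,0],
)

```text
time_s: 2.05
eef_pos: [602.1, 101.4, 230.9]
eef_rot: [1.927, 2.481, -0.001]
contact_force: [0.4, 1.2, -0.1]
gripper_width: -0.3
finger_force: 0.0
```

Request:
arm_command(
  xyz=[
    [0,0,0],
    [0,0,0],
  ],
  yaw=[0,0],
)

```text
time_s: 2.25
eef_pos: [600.5, 103.8, 230.5]
eef_rot: [-1.926, -2.48, 0.001]
contact_force: [0.3, 0.9, -0.3]
gripper_width: 0.1
finger_force: 0.0
```

Run:
```python
from h import *
go(N(100,0,200),A)
for p in [N(143,0,160),N(0,105,109),N(0,-105,109),N(0,195,22),N(0,-195,22)]: print(proj('wrist',p).round())
save('wrist','w1.png')
```

```text
t 2.25 pos [600.5 103.8 230.5] yaw units -0.005 j6 -0.1 xyz units [-0.231  0.112  0.61 ] tool x,y,z [[-0.25, 0.968, 0.001], [0.968, 0.25, -0.002], [-0.002, 0.0, -1.0]]
[381. 224.]
[202.  82.]
[226. 299.]
[224.  -5.]
[250. 315.]
```

View pics/w1.png

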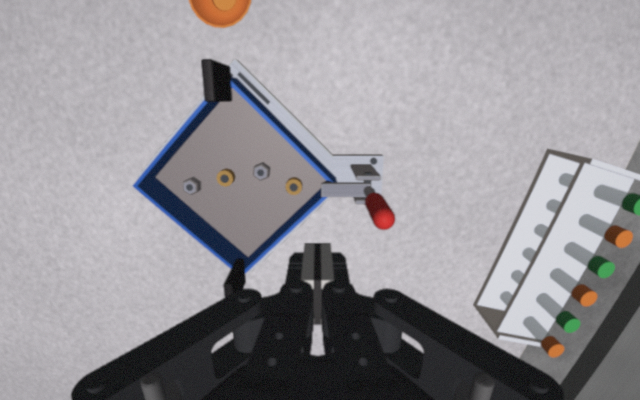

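The wrist view shows the handle tip at (383,217), the arm foot on the rim at (325,190), the +y tab top near (209,80), and the fittings mid-tray.

Run:
```python
from h import *
def nest(p): d=p-C; return np.array([np.cos(A)*d[0]+np.sin(A)*d[1],-np.sin(A)*d[0]+np.cos(A)*d[1],p[2]]).round(1)
for u,v,z in [(383,217,160),(209,80,109),(135,185,57),(333,181,57),(221,4,22)]: print(nest(at('wrist',u,v,z)))
go(N(110,0,112),A)
```

```text
[143.8   6.6 160. ]
[  5.6 107.3 109. ]
[-106.     3.9   57. ]
[111.2   7.6  57. ]
[ -4.5 187.4  22. ]
t 2.3 pos [600.  104.5 230.8] yaw units -0.002 j6 -0.1 xyz units [-0.249  0.322  2.375] tool x,y,z [[-0.25, 0.968, 0.001], [0.968, 0.25, -0.002], [-0.002, 0.0, -1.0]]
```

Request:
arm_command(
  xyz=[
    [-0.17,0.1,0.6],
    [0,0,0.6],
    [0,0,0.6],
    [0,0,0.55],
    [0,0,0.1],
    [0,0,0],
  ],
  yaw=[0,0,0,0,0,0],
)

```text
time_s: 2.9
eef_pos: [606.7, 98.3, 108.6]
eef_rot: [-1.922, -2.484, 0.001]
contact_force: [0.2, 0.3, 0.8]
gripper_width: 0.1
finger_force: 0.0
```

Request:
arm_command(
  xyz=[
    [0,0.2,0],
    [0,0.2,0],
    [0,0.2,0],
    [0,0.2,0],
    [0,0.2,0],
    [0,0.2,0],
  ],
  yaw=[0,0,0,0,0,0],
)

```text
time_s: 3.5
eef_pos: [666.4, 112.4, 108.5]
eef_rot: [-1.924, -2.483, 0.001]
contact_force: [-0.7, 0.6, 0.4]
gripper_width: -0.3
finger_force: 0.3
```

Request:
arm_command(
  xyz=[
    [0,0.2,0],
    [0,0.2,0],
    [0,0.2,0],
    [0,0.2,0],
    [0,0.2,0],
    [0,0.2,0],
    [0,0,0],
  ],
  yaw=[0,0,0,0,0,0,0],
)

```text
time_s: 4.2
eef_pos: [725.2, 127.6, 108.6]
eef_rot: [1.924, 2.483, 0.001]
contact_force: [-0.3, 0.8, -0.2]
gripper_width: 0.0
finger_force: 0.0
```

Run:
```python
from h import *
go(N(210,4,112),A)
save('scene','s2.png',(250,180,450,330),4)
```

```text
t 4.2 pos [725.2 127.6 108.6] yaw units -0.002 j6 -0.09 xyz units [ 0.013 -0.221 -0.068] tool x,y,z [[-0.25, 0.968, -0.0], [0.968, 0.25, 0.001], [0.001, 0.0, -1.0]]
```

View pics/s2.png

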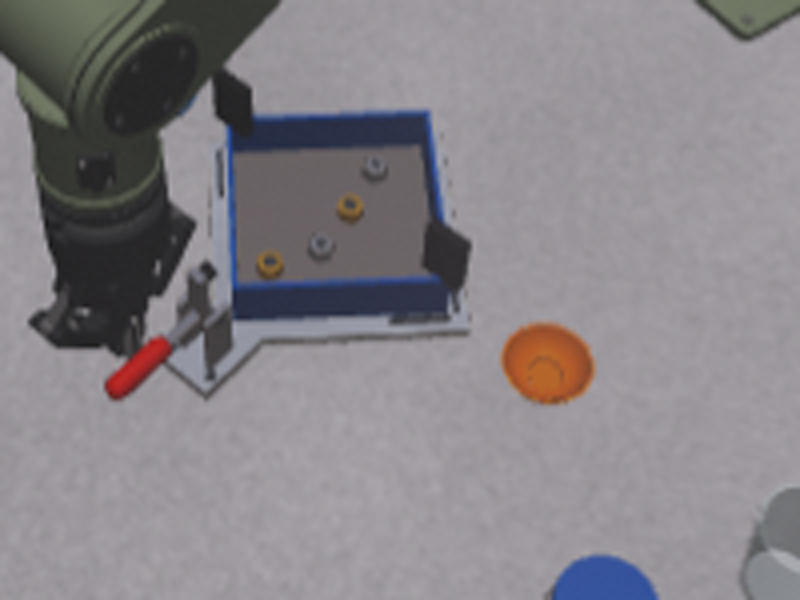

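The picture shows the clamp open: red handle level at (140,368), arm upright at (200,285). Next I rise and go above the +y tab.

Request:
arm_command(
  xyz=[
    [0,0,-0.6],
    [0,0,-0.6],
    [0,0,-0.6],
    [0.2,-0.5,0],
    [0.4,-0.8,0],
    [0.4,-0.8,0],
    [0.4,-0.8,0],
    [0.4,-0.8,0],
    [0.2,-0.6,0],
    [0,0,0],
    [0,0,0],
    [0,0,0],
  ],
  yaw=[0,0,0,0,0,0,0,0,0,0,0,0],
  fingers=0.4,
)

```text
time_s: 5.45
eef_pos: [491.7, 170.4, 199.1]
eef_rot: [1.925, 2.482, 0.002]
contact_force: [-0.4, -0.1, 0.7]
gripper_width: 51.3
finger_force: 0.0
```

Run:
```python
from h import *
go(N(3,105,71),A)
print(proj('wrist',N(3,105,109)),ctrl.get_obs()['gripper_width'])
save('wrist','w2.png')
```

```text
t 5.45 pos [491.7 170.4 199.1] yaw units -0.003 j6 0.06 xyz units [ 0.035 -0.057  2.563] tool x,y,z [[-0.25, 0.968, -0.0], [0.968, 0.25, 0.001], [0.001, 0.0, -1.0]]
[313.28162471 199.5731438 ] 51.27514325670581
```

View pics/w2.png

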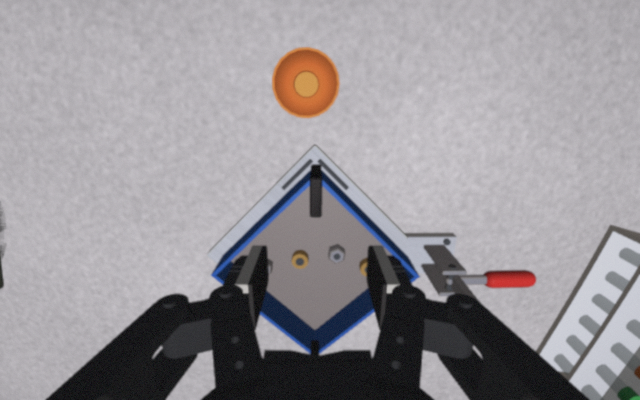

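The tab top spans about (315,178) to (315,217), which matches the predicted centre (313,200), and yaw is aligned. I descend and grip.

Request:
arm_command(
  xyz=[
    [0.04,-0.04,0.5],
    [0,0,0.5],
    [0,0,0.5],
    [0,0,0.5],
    [0,0,0.3],
    [0,0,0.2],
    [0,0,0.06],
    [0,0,0],
  ],
  yaw=[0,0,0,0,0,0,0,0],
)

```text
time_s: 6.3
eef_pos: [488.8, 171.9, 70.7]
eef_rot: [-1.925, -2.483, -0.0]
contact_force: [-0.1, 0.3, 0.4]
gripper_width: 51.5
finger_force: 0.0
```

Request:
arm_command(
  xyz=[
    [0,0,0],
    [0,0,0],
    [0,0,0],
    [0,0,0],
    [0,0,0],
    [0,0,0],
    [0,0,0],
  ],
  yaw=[0,0,0,0,0,0,0],
  fingers=1,
  squeeze=25,
)

```text
time_s: 7.0
eef_pos: [488.8, 172.1, 71.6]
eef_rot: [1.924, 2.482, 0.002]
contact_force: [0.2, 0.1, 6.4]
gripper_width: 9.8
finger_force: 27.4
```

Run:
```python
from h import *
o=ctrl.get_obs(); go(N(3,105,71),A); print(o['contact_force'].round(1),o['ft_torque'].round(2))
r=np.hypot(218,78);a=np.arctan2(78,218);p=np.array([0.,0])
for d in range(3,34,3):
    q=r*np.array([np.cos(a+np.radians(d)),np.sin(a+np.radians(d))])-[218,78]; print(d,((q-p)/50).round(3),q.round(1)); p=q
```

```text
t 7.0 pos [488.8 172.1  71.6] yaw units -0.002 j6 0.06 xyz units [-0.013 -0.007  0.012] tool x,y,z [[-0.25, 0.968, 0.0], [0.968, 0.25, 0.002], [0.002, 0.001, -1.0]]
[0.2 0.1 6.4] [ 0.01  0.11 -0.03]
3 [-0.088  0.226] [-4.4 11.3]
6 [-0.099  0.221] [-9.3 22.4]
9 [-0.111  0.216] [-14.9  33.1]
12 [-0.122  0.21 ] [-21.   43.6]
15 [-0.133  0.203] [-27.6  53.8]
18 [-0.143  0.196] [-34.8  63.5]
21 [-0.153  0.188] [-42.4  72.9]
24 [-0.163  0.18 ] [-50.6  81.9]
27 [-0.172  0.171] [-59.2  90.5]
30 [-0.181  0.162] [-68.2  98.5]
33 [-0.189  0.152] [-77.7 106.1]
```

Request:
arm_command(
  xyz=[
    [-0.04,0,-0.11],
    [-0.05,0,-0.11],
    [-0.05,0,-0.11],
    [-0.05,0,-0.11],
    [-0.055,0,-0.11],
    [-0.055,0,-0.11],
    [0,0,0],
  ],
  yaw=[0,0,0,0,0,0,0],
)

```text
time_s: 7.7
eef_pos: [492.5, 157.1, 104.6]
eef_rot: [1.925, 2.482, 0.002]
contact_force: [0.4, -0.2, -2.7]
gripper_width: 9.9
finger_force: 25.6
```

Run:
```python
from h import *
o=ctrl.get_obs(); print(o['contact_force'].round(1),o['ft_torque'].round(2),o['gripper_width'],o['eef_pos'])
save('scene','s3.png',(250,180,450,330),4)
```

```text
[ 0.4 -0.2 -2.7] [ 0.16  0.03 -0.01] 9.898723135742108 [492.48853531 157.06028512 104.62719118]
```

View pics/s3.png

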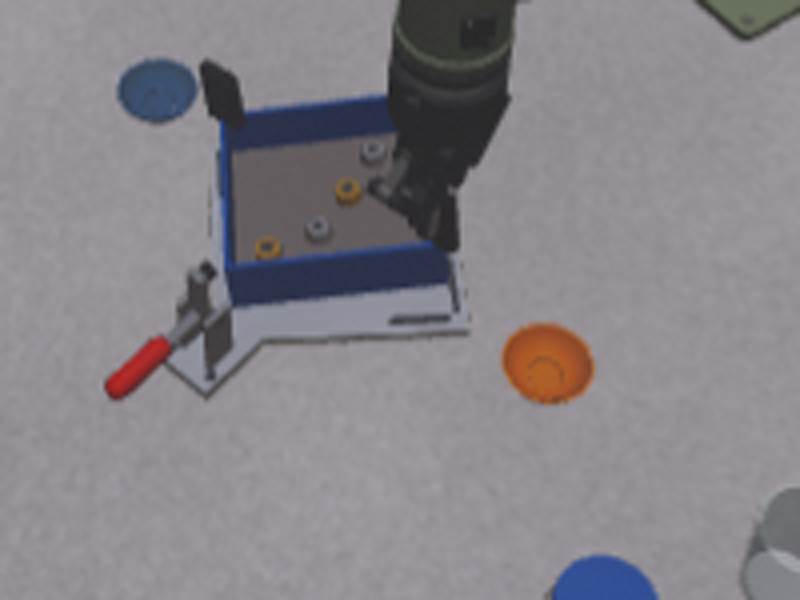

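The tray is tilting about its far corner, near tab (222,92), and the fittings are not sliding yet. The force is 2.7 N, as expected, so I continue.

Request:
arm_command(
  xyz=[
    [-0.06,0,-0.105],
    [-0.06,0,-0.105],
    [-0.065,0,-0.1],
    [-0.065,0,-0.1],
    [-0.07,0,-0.1],
    [-0.07,0,-0.1],
    [0,0,0],
    [-0.075,0,-0.095],
    [-0.075,0,-0.095],
  ],
  yaw=[0,0,0,0,0,0,0,0,0],
)

```text
time_s: 8.65
eef_pos: [498.6, 131.0, 143.9]
eef_rot: [-1.924, -2.483, 0.001]
contact_force: [-0.3, -0.7, -3.4]
gripper_width: 9.8
finger_force: 25.1
```

Request:
arm_command(
  xyz=[
    [-0.08,0,-0.09],
    [-0.08,0,-0.09],
    [-0.085,0,-0.085],
    [-0.085,0,-0.085],
    [-0.09,0,-0.08],
    [-0.09,0,-0.08],
    [0,0,0],
    [0,0,0],
    [0,0,0],
    [0,0,0],
    [0,0,0],
  ],
  yaw=[0,0,0,0,0,0,0,0,0,0,0],
)

```text
time_s: 9.75
eef_pos: [505.1, 106.6, 169.3]
eef_rot: [1.924, 2.483, -0.0]
contact_force: [1.1, -0.9, -3.9]
gripper_width: 9.3
finger_force: 25.0
```

Run:
```python
from h import *
o=ctrl.get_obs(); print(o['contact_force'].round(1),o['ft_torque'].round(2),o['gripper_width'],o['eef_pos'])
save('scene','s4.png',(250,180,410,300),5)
```

```text
[ 1.1 -0.9 -3.9] [-0.   -0.11  0.06] 9.3231828045048 [505.12289386 106.55636792 169.27969186]
```

View pics/s4.png

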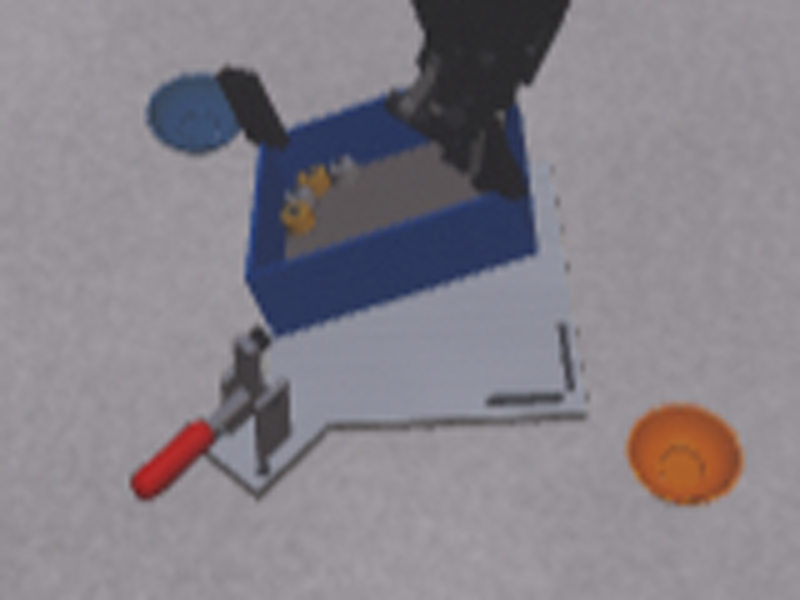

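All four fittings have slid to the blue-dish corner, between (298,215) and (345,165). I check closely with the wrist camera.

Run:
```python
from h import *
im=viewer.grab_frame('wrist')[:,:,::-1]; cv2.imwrite('pics/w4.png',im)
im=viewer.grab_frame('top')[120:240,240:370,::-1]; im=cv2.convertScaleAbs(cv2.resize(im,None,fx=4,fy=4,interpolation=cv2.INTER_CUBIC),alpha=2)
s=cv2.imread('pics/w4.png')[100:400,170:470]
cv2.imwrite('pics/c4.png',np.hstack([cv2.resize(s,(280,280)),cv2.resize(im,(520,480))[:280]]) if 0 else np.hstack([cv2.resize(cv2.imread('pics/w4.png')[100:400,200:400],(280,420)),im[30:450]]))
```

```text
(no output)
```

View pics/c4.png

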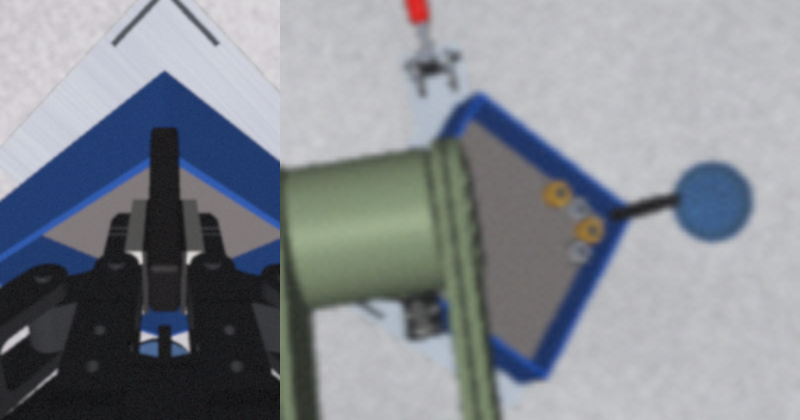

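Run:
```python
from h import *
o=ctrl.get_obs(); g=o['eef_pos']+[0,0,19]
d=g-C; gn=np.array([np.cos(A)*d[0]+np.sin(A)*d[1],-np.sin(A)*d[0]+np.cos(A)*d[1],g[2]]); print('grip nest',gn.round(1))
Rz=Rn.from_euler('z',A).as_matrix(); c0=viewer.camera_model('top')
for t in (27,30,33):
    R=Rz@Rn.from_euler('x',t,degrees=True).as_matrix()
    T=lambda p:g+R@(np.array(p)-[0,105,78.])
    px=lambda p:((proj('top',T(p),c0)-[240,120])*4-[0,30]+[280,0]).round()
    print(t,'lowcorner z',T([0,-113,0])[2].round(1),'x rim',px([113,0,45]),'-y rim',px([0,-113,45]),'-x rim',px([-113,0,45]),'tab',px([0,-122,97]),'floor corner',px([0,-107.5,4]))
    n=R[:,2]; o4=T([0,0,4+12])
    for u,v in [(557,193),(577,208),(590,230),(578,252)]:
        c,r=ray('top',240+(u-280)/4,120+(v+30)/4,c0); X=c+r*((o4-c)@n)/(r@n); q=R.T@(X-T([0,-107.5,16])); print('   ',q.round(0)[:2],np.linalg.norm(q[:2]).round())
```

```text
grip nest [  2.8  38.1 188.3]
27 lowcorner z 19.8 x rim [489.  87.] -y rim [648. 206.] -x rim [556. 376.] tab [691. 193.] floor corner [618. 215.]
    [26. 56.] 62.0
    [11. 41.] 43.0
    [-8. 35.] 35.0
    [-23.  49.] 55.0
30 lowcorner z 11.8 x rim [484.  89.] -y rim [639. 209.] -x rim [551. 377.] tab [684. 195.] floor corner [607. 218.]
    [27. 48.] 55.0
    [12. 33.] 35.0
    [-7. 26.] 27.0
    [-23.  41.] 47.0
33 lowcorner z 4.2 x rim [479.  91.] -y rim [629. 211.] -x rim [545. 379.] tab [676. 198.] floor corner [596. 221.]
    [27. 39.] 48.0
    [13. 23.] 27.0
    [-7. 16.] 17.0
    [-22.  32.] 39.0
```

Request:
arm_command(
  xyz=[
    [0,0,0],
    [0,0,0],
    [0,0,0],
    [0,0,0],
    [0,0,0],
    [0,0,0],
    [0,0,0],
    [0,0,0],
  ],
  yaw=[0,0,0,0,0,0,0,0],
)

```text
time_s: 10.7
eef_pos: [505.1, 106.5, 169.3]
eef_rot: [1.925, 2.483, 0.0]
contact_force: [0.1, -0.4, -2.9]
gripper_width: 9.3
finger_force: 25.1
```

Run:
```python
from h import *
im=viewer.grab_frame('top')[120:240,240:370,::-1]; im=cv2.convertScaleAbs(cv2.resize(im,None,fx=4,fy=4,interpolation=cv2.INTER_CUBIC),alpha=2)[30:450]
d=cv2.absdiff(im,cv2.imread('pics/c4.png')[:,280:]); print('max diff',d.max(),'in fittings',d[170:270,260:330].max())
o=ctrl.get_obs(); print(o['contact_force'].round(1),o['gripper_width'])
if d[170:270,260:330].max()<40: print(ctrl.hand_in())
```

```text
max diff 24 in fittings 8
[ 0.  -0.1 -3.8] 9.289242787970144
the job is handed in; nothing more can be done
None
```

I've handed the job in: the clamp is open, and the arm is holding the tray by the tab next to the orange dish, tilted to about 30 degrees. All four fittings are at rest in the corner by the blue dish, the farthest about 50 mm from its point.

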